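# Gauge a batch of keyed hubs and sort the rest by weight

### The job

Take the orange dust cap off the keyed test shaft and stand it upright on the cork pad, then find the hub whose keyway lines up with the shaft's key when its forked lug straddles the red stop pin, and set that hub fully home on the shaft. Lift each of the other hubs to judge its weight and stand it on its base in a tray: solid ones (about 580 g) in the blue tray, hollow ones (about 200 g) in the yellow tray. Leave the hammer, the punch and the steel block where they are.

Things in the scene. Friction and masses are not known exactly. Their poses are not given: they have to be found in the camera images.
- hub_1_mid (a point): loose steel hub, octagonal, 48 mm across flats, 44 mm tall, with a vertical through bore, one keyway and a forked lug at its base. The point is its centre, on the bore's axis, 22 mm above the underside; x points along the lug, z up the bore; two flats are square to y. Hubs look alike but for the keyway's angle to the lug; solid 0.52-0.64 kg, hollow 0.18-0.22 kg. Hubs 4-6 may be absent
- hub_1_keyway (a point): hub 1's keyway, level with the hub's top, 14 mm from the bore's axis. The bore is 21 mm across; the keyway is 9 mm wide at the bore, reaches 18 mm from the axis and lies at a multiple of 45 degrees to the lug; a red paint dab on the top face marks it. The lug is 24 mm wide, 12 mm tall and reaches 54 mm from the axis; the slot in its open end is 14 mm wide, from 36 mm outwards
- hub_2_mid (a point): hub 2: as hub 1, its centre, same axes
- hub_2_keyway (a point): hub 2's keyway, level with the hub's top, 14 mm from the bore's axis
- hub_3_mid (a point): hub 3: as hub 1, its centre, same axes
- hub_3_keyway (a point): hub 3's keyway, level with the hub's top, 14 mm from the bore's axis
- hub_4_mid (a point): hub 4: as hub 1, its centre, same axes
- hub_4_keyway (a point): hub 4's keyway, level with the hub's top, 14 mm from the bore's axis
- hub_5_mid (a point): hub 5: as hub 1, its centre, same axes
- hub_5_keyway (a point): hub 5's keyway, level with the hub's top, 14 mm from the bore's axis
- hub_6_mid (a point): hub 6: as hub 1, its centre, same axes
- hub_6_keyway (a point): hub 6's keyway, level with the hub's top, 14 mm from the bore's axis
- shaft_foot (a point): foot of the test shaft, on its axis, on the top face of its stand. The stand is a fixed green disc, 130 mm across, 15 mm thick; the steel shaft, 16 mm in diameter, rises 50 mm above it. A brass key, 5 mm wide, runs up the shaft to 48 mm and reaches 14 mm from the axis; a brass line on the disc points the same way. z is up; the key points to -x
- pin_top (a point): top of the red upright stop pin of the stand, 8 mm in diameter, 18 mm tall above the disc, 44 mm from the shaft's axis. It stands in one of three places, 135, 180 or 225 degrees round from the key; the two others are flush black plugs
- cap_mid (a point): orange plastic dust cap, octagonal, 40 mm across flats, 56 mm tall, open below (33 mm across inside), 70 g: standing over the shaft on the disc at the start. The point is its centre, 28 mm above its rim; z is up; flats are square to its x and y
- pad_top (a point): centre of the top of the round cork pad, 84 mm in diameter, 5 mm thick, fixed on the bench
- tray_blue_in (a point): centre of the inner floor (5 mm above the bench) of the blue steel tray, fixed; 290 mm inside along its x, 120 mm along its y, walls 5 mm thick, rim 30 mm above the bench
- tray_yellow_in (a point): centre of the inner floor (5 mm above the bench) of the yellow steel tray, fixed; 290 mm inside along its x, 120 mm along its y, walls 5 mm thick, rim 30 mm above the bench
- hammer_mid (a point): hammer, 260 mm long, lying on the bench beyond the stand; a bystander
- punch_mid (a point): dark steel punch, 150 mm long, 12 mm thick, lying on the bench beyond the stand; a bystander
- block_mid (a point): dark steel block, 50 x 40 x 35 mm, its centre; a bystander
Mind the look-alikes: they are no part of the job. Of the things shaped like the part that bears shaft_foot, the green one is meant.

How it is judged:
On the way, in this order (a step that is already met when the one before it is completed fails the run):
1. the dust cap is off the shaft (horizontal distance between cap_mid and shaft_foot above 0.07 m), for 0.1 s.
2. the matching hub is fully home on the shaft, its fork over the pin, let go (((horizontal distance between hub_1_mid and shaft_foot below 0.0045 m and z of hub_1_mid in the frame of shaft_foot between 0.015 and 0.0255 m and angle between hub_1_mid's own z axis and vertical below 0.08 rad and x of pin_top in the frame of hub_1_mid above 0.036 m and y of pin_top in the frame of hub_1_mid between -0.008 and 0.008 m and x of hub_1_keyway in the frame of shaft_foot below -0.008 m and y of hub_1_keyway in the frame of shaft_foot between -0.008 and 0.008 m) or (horizontal distance between hub_2_mid and shaft_foot below 0.0045 m and z of hub_2_mid in the frame of shaft_foot between 0.015 and 0.0255 m and angle between hub_2_mid's own z axis and vertical below 0.08 rad and x of pin_top in the frame of hub_2_mid above 0.036 m and y of pin_top in the frame of hub_2_mid between -0.008 and 0.008 m and x of hub_2_keyway in the frame of shaft_foot below -0.008 m and y of hub_2_keyway in the frame of shaft_foot between -0.008 and 0.008 m) or (horizontal distance between hub_3_mid and shaft_foot below 0.0045 m and z of hub_3_mid in the frame of shaft_foot between 0.015 and 0.0255 m and angle between hub_3_mid's own z axis and vertical below 0.08 rad and x of pin_top in the frame of hub_3_mid above 0.036 m and y of pin_top in the frame of hub_3_mid between -0.008 and 0.008 m and x of hub_3_keyway in the frame of shaft_foot below -0.008 m and y of hub_3_keyway in the frame of shaft_foot between -0.008 and 0.008 m) or (horizontal distance between hub_4_mid and shaft_foot below 0.0045 m and z of hub_4_mid in the frame of shaft_foot between 0.015 and 0.0255 m and angle between hub_4_mid's own z axis and vertical below 0.08 rad and x of pin_top in the frame of hub_4_mid above 0.036 m and y of pin_top in the frame of hub_4_mid between -0.008 and 0.008 m and x of hub_4_keyway in the frame of shaft_foot below -0.008 m and y of hub_4_keyway in the frame of shaft_foot between -0.008 and 0.008 m) or (horizontal distance between hub_5_mid and shaft_foot below 0.0045 m and z of hub_5_mid in the frame of shaft_foot between 0.015 and 0.0255 m and angle between hub_5_mid's own z axis and vertical below 0.08 rad and x of pin_top in the frame of hub_5_mid above 0.036 m and y of pin_top in the frame of hub_5_mid between -0.008 and 0.008 m and x of hub_5_keyway in the frame of shaft_foot below -0.008 m and y of hub_5_keyway in the frame of shaft_foot between -0.008 and 0.008 m) or (horizontal distance between hub_6_mid and shaft_foot below 0.0045 m and z of hub_6_mid in the frame of shaft_foot between 0.015 and 0.0255 m and angle between hub_6_mid's own z axis and vertical below 0.08 rad and x of pin_top in the frame of hub_6_mid above 0.036 m and y of pin_top in the frame of hub_6_mid between -0.008 and 0.008 m and x of hub_6_keyway in the frame of shaft_foot below -0.008 m and y of hub_6_keyway in the frame of shaft_foot between -0.008 and 0.008 m)) and contact force between the fingers and anything else below 0.5 N), for 0.3 s.
At the end, for the whole second after the job is handed in: The matching hub is home on the shaft (4.5 mm off axis, 3.5 mm up at most), keyway on key (8 mm), fork over pin (8 mm). All other hubs present stand upright (0.15 rad) on a tray floor: solid in blue, hollow in yellow. Cap upright within 30 mm of the pad's centre. All at rest (((horizontal distance between hub_1_mid and shaft_foot below 0.0045 m and z of hub_1_mid in the frame of shaft_foot between 0.015 and 0.0255 m and angle between hub_1_mid's own z axis and vertical below 0.08 rad and x of pin_top in the frame of hub_1_mid above 0.036 m and y of pin_top in the frame of hub_1_mid between -0.008 and 0.008 m and x of hub_1_keyway in the frame of shaft_foot below -0.008 m and y of hub_1_keyway in the frame of shaft_foot between -0.008 and 0.008 m) or (horizontal distance between hub_2_mid and shaft_foot below 0.0045 m and z of hub_2_mid in the frame of shaft_foot between 0.015 and 0.0255 m and angle between hub_2_mid's own z axis and vertical below 0.08 rad and x of pin_top in the frame of hub_2_mid above 0.036 m and y of pin_top in the frame of hub_2_mid between -0.008 and 0.008 m and x of hub_2_keyway in the frame of shaft_foot below -0.008 m and y of hub_2_keyway in the frame of shaft_foot between -0.008 and 0.008 m) or (horizontal distance between hub_3_mid and shaft_foot below 0.0045 m and z of hub_3_mid in the frame of shaft_foot between 0.015 and 0.0255 m and angle between hub_3_mid's own z axis and vertical below 0.08 rad and x of pin_top in the frame of hub_3_mid above 0.036 m and y of pin_top in the frame of hub_3_mid between -0.008 and 0.008 m and x of hub_3_keyway in the frame of shaft_foot below -0.008 m and y of hub_3_keyway in the frame of shaft_foot between -0.008 and 0.008 m) or (horizontal distance between hub_4_mid and shaft_foot below 0.0045 m and z of hub_4_mid in the frame of shaft_foot between 0.015 and 0.0255 m and angle between hub_4_mid's own z axis and vertical below 0.08 rad and x of pin_top in the frame of hub_4_mid above 0.036 m and y of pin_top in the frame of hub_4_mid between -0.008 and 0.008 m and x of hub_4_keyway in the frame of shaft_foot below -0.008 m and y of hub_4_keyway in the frame of shaft_foot between -0.008 and 0.008 m) or (horizontal distance between hub_5_mid and shaft_foot below 0.0045 m and z of hub_5_mid in the frame of shaft_foot between 0.015 and 0.0255 m and angle between hub_5_mid's own z axis and vertical below 0.08 rad and x of pin_top in the frame of hub_5_mid above 0.036 m and y of pin_top in the frame of hub_5_mid between -0.008 and 0.008 m and x of hub_5_keyway in the frame of shaft_foot below -0.008 m and y of hub_5_keyway in the frame of shaft_foot between -0.008 and 0.008 m) or (horizontal distance between hub_6_mid and shaft_foot below 0.0045 m and z of hub_6_mid in the frame of shaft_foot between 0.015 and 0.0255 m and angle between hub_6_mid's own z axis and vertical below 0.08 rad and x of pin_top in the frame of hub_6_mid above 0.036 m and y of pin_top in the frame of hub_6_mid between -0.008 and 0.008 m and x of hub_6_keyway in the frame of shaft_foot below -0.008 m and y of hub_6_keyway in the frame of shaft_foot between -0.008 and 0.008 m)) and ((horizontal distance between hub_1_mid and shaft_foot below 0.0045 m and z of hub_1_mid in the frame of shaft_foot between 0.015 and 0.0255 m and angle between hub_1_mid's own z axis and vertical below 0.08 rad and x of pin_top in the frame of hub_1_mid above 0.036 m and y of pin_top in the frame of hub_1_mid between -0.008 and 0.008 m and x of hub_1_keyway in the frame of shaft_foot below -0.008 m and y of hub_1_keyway in the frame of shaft_foot between -0.008 and 0.008 m) or (x of hub_1_mid in the frame of tray_blue_in between -0.145 and 0.145 m and y of hub_1_mid in the frame of tray_blue_in between -0.06 and 0.06 m and z of hub_1_mid in the frame of tray_blue_in between 0.015 and 0.028 m and angle between hub_1_mid's own z axis and vertical below 0.15 rad)) and ((horizontal distance between hub_2_mid and shaft_foot below 0.0045 m and z of hub_2_mid in the frame of shaft_foot between 0.015 and 0.0255 m and angle between hub_2_mid's own z axis and vertical below 0.08 rad and x of pin_top in the frame of hub_2_mid above 0.036 m and y of pin_top in the frame of hub_2_mid between -0.008 and 0.008 m and x of hub_2_keyway in the frame of shaft_foot below -0.008 m and y of hub_2_keyway in the frame of shaft_foot between -0.008 and 0.008 m) or (x of hub_2_mid in the frame of tray_yellow_in between -0.145 and 0.145 m and y of hub_2_mid in the frame of tray_yellow_in between -0.06 and 0.06 m and z of hub_2_mid in the frame of tray_yellow_in between 0.015 and 0.028 m and angle between hub_2_mid's own z axis and vertical below 0.15 rad)) and ((horizontal distance between hub_3_mid and shaft_foot below 0.0045 m and z of hub_3_mid in the frame of shaft_foot between 0.015 and 0.0255 m and angle between hub_3_mid's own z axis and vertical below 0.08 rad and x of pin_top in the frame of hub_3_mid above 0.036 m and y of pin_top in the frame of hub_3_mid between -0.008 and 0.008 m and x of hub_3_keyway in the frame of shaft_foot below -0.008 m and y of hub_3_keyway in the frame of shaft_foot between -0.008 and 0.008 m) or (x of hub_3_mid in the frame of tray_blue_in between -0.145 and 0.145 m and y of hub_3_mid in the frame of tray_blue_in between -0.06 and 0.06 m and z of hub_3_mid in the frame of tray_blue_in between 0.015 and 0.028 m and angle between hub_3_mid's own z axis and vertical below 0.15 rad)) and ((horizontal distance between hub_4_mid and shaft_foot below 0.0045 m and z of hub_4_mid in the frame of shaft_foot between 0.015 and 0.0255 m and angle between hub_4_mid's own z axis and vertical below 0.08 rad and x of pin_top in the frame of hub_4_mid above 0.036 m and y of pin_top in the frame of hub_4_mid between -0.008 and 0.008 m and x of hub_4_keyway in the frame of shaft_foot below -0.008 m and y of hub_4_keyway in the frame of shaft_foot between -0.008 and 0.008 m) or (x of hub_4_mid in the frame of tray_yellow_in between -0.145 and 0.145 m and y of hub_4_mid in the frame of tray_yellow_in between -0.06 and 0.06 m and z of hub_4_mid in the frame of tray_yellow_in between 0.015 and 0.028 m and angle between hub_4_mid's own z axis and vertical below 0.15 rad)) and ((horizontal distance between hub_5_mid and shaft_foot below 0.0045 m and z of hub_5_mid in the frame of shaft_foot between 0.015 and 0.0255 m and angle between hub_5_mid's own z axis and vertical below 0.08 rad and x of pin_top in the frame of hub_5_mid above 0.036 m and y of pin_top in the frame of hub_5_mid between -0.008 and 0.008 m and x of hub_5_keyway in the frame of shaft_foot below -0.008 m and y of hub_5_keyway in the frame of shaft_foot between -0.008 and 0.008 m) or (x of hub_5_mid in the frame of tray_blue_in between -0.145 and 0.145 m and y of hub_5_mid in the frame of tray_blue_in between -0.06 and 0.06 m and z of hub_5_mid in the frame of tray_blue_in between 0.015 and 0.028 m and angle between hub_5_mid's own z axis and vertical below 0.15 rad)) and ((horizontal distance between hub_6_mid and shaft_foot below 0.0045 m and z of hub_6_mid in the frame of shaft_foot between 0.015 and 0.0255 m and angle between hub_6_mid's own z axis and vertical below 0.08 rad and x of pin_top in the frame of hub_6_mid above 0.036 m and y of pin_top in the frame of hub_6_mid between -0.008 and 0.008 m and x of hub_6_keyway in the frame of shaft_foot below -0.008 m and y of hub_6_keyway in the frame of shaft_foot between -0.008 and 0.008 m) or (x of hub_6_mid in the frame of tray_yellow_in between -0.145 and 0.145 m and y of hub_6_mid in the frame of tray_yellow_in between -0.06 and 0.06 m and z of hub_6_mid in the frame of tray_yellow_in between 0.015 and 0.028 m and angle between hub_6_mid's own z axis and vertical below 0.15 rad)) and horizontal distance between cap_mid and pad_top below 0.03 m and z of cap_mid in the frame of pad_top below 0.034 m and angle between cap_mid's own z axis and vertical below 0.15 rad and linear speed of each of hub_1, hub_2, hub_3, hub_4, hub_5, hub_6, cap below 0.02 m/s); the robot touches nothing.
It fails at once if the hammer is moved by more than 25 mm (distance of hammer_mid from where it was at the start of the episode above 0.025 m).
It fails at once if the punch is moved by more than 25 mm (distance of punch_mid from where it was at the start of the episode above 0.025 m).
It fails at once if the block is moved by more than 25 mm (distance of block_mid from where it was at the start of the episode above 0.025 m).
Of hub_4, hub_5, hub_6 only 1 to 3 are there at a start; the rules pass over those that are not, and their reading is None.
At some moment in a run one of hub_1, hub_2, hub_3, hub_4, hub_5, hub_6 may be knocked a few centimetres aside while the robot is not near it.
It also fails if it takes over 208 s, if anything falls off the work surface, if the arm or the gripper's body presses on something with over 40 N, if the wrist force passes 120 N, or if a joint passes its speed limit or range.

### The arm

A 7-joint arm with a two-finger parallel gripper is mounted at the origin on the work surface. World frame = base frame: x ahead of the robot, y to its left, z up, the work surface at z = 0. Lengths are in m, angles in rad, forces in N, time in s.
With the tool pointing down it reaches from about 0.425 to 0.925 m from the base axis. Payload 6.8 kg.
Tool frame: the origin (TCP) lies at the very end of the fingers, on their centre line; the grasp point (between the pads) lies 19 mm behind it; z points along the fingers, y is the line along which they close (so a half turn about z gives the same grasp; the last joint's range is limited). The gripper opens to 85 mm and grips with 20 to 120 N. Pads are 22 mm wide; open, the fingers measure 114 mm over their backs; the gripper's body (76 mm by 85 mm) begins 54 mm behind the grasp point. The pads swing forward as they close: fully open they stand 13 mm farther back than shut.
Start: joints at [1.099, 0.477, 0.022, 1.555, -0.011, 1.109, -0.083], TCP at [0.24, -0.631, 0.231] pointing down, gripper open.
Joint ranges: [-2.96, 2.96], [-0.34, 2.1], [-1.41, 1.46], [0.24, 2.44], [-1.37, 4.51], [0.17, 1.92], [-2.96, 2.96]. Speed limits (rad/s): [2.39, 2.39, 3.14, 3.14, 3.14, 3.14, 3.14].

### API

Orientations are given as a unit quaternion [w, x, y, z].
In Python, from station import get_obs, read_camera, hand_in gives the robot as it stands.
- The arm moves only by the tool arm_command, never from a script. Its argument "commands" is one flat list of numbers, 7 for each row, row after row: the shift along the tool's x, y, z in m, then the turn, a rotation vector about the tool's x, y, z in degrees, then the opening, from 0 (shut) to 1 (fully open). In form: [tx, ty, tz, rx, ry, rz, fingers, tx, ty, tz, rx, ry, rz, fingers, ...]. A call has 1 to 8 rows; each row is the pose to reach, as a shift and turn from the pose commanded when the call began, along the tool's axes at that moment; what a row does not reach only later rows make up. A row lasts 1/10 s, in which the tool goes at most 50 mm and 8.59 degrees, less where a joint would pass 70% of its speed; a pose out of reach is approached as far as the arm can. A call with a gripper value outside its range is refused whole. The fingers move at their own pace and stop on an object; "force" is the grip in N (left out, the last holds). Time passes only in rows, so rows that repeat a pose let the fingers close. It gives the time, the measured TCP pose, the force, the opening and the grip force at its end, in the units of the state.
- get_obs(): the state, without advancing time (a new reading comes with each control period).
- read_camera(name): name is "scene" or "side" or "wrist"; returns a dict with "img" (400x640x3 uint8, red, green, blue), "camera_matrix" (3x3 intrinsics, pixels), "pose" (4x4, takes a point from camera to world coordinates). Camera axes: x right, y down, z forward; pixel columns grow to the right and rows downward; lengths in m; the calibration is good to about 2 mm. A picture is of the moment at which its call begins. There is no depth.
- hand_in(): hands the job in; it is judged then, once.
The state is a dict: "t": time; "q": joint angles; "joint_vel": joint speeds; "joint_torque": joint torques, N m; "eef_pos": TCP position; "tool_rot": TCP orientation; "contact_force": force on the tool from outside, world axes, zero at the start; "torque": the same for the moment, N m; "gripper_width": opening from 0.0 (shut) to 1.0 (fully open); "grasp_force": force on a finger pad.
Only numpy, scipy, OpenCV 4.12 (cv2) and the standard library are available. Lean on these libraries where they do the work, as an engineer would, in place of code of your own. Each camera call takes 0.05 s, during which the arm holds its last target. There are 200 camera calls.

## Working session

There is one attempt and no reset: what is moved stays moved. The work goes in short steps, Python scripts to look and compute and a tool call to move; the robot and the scene stay as the last step left them, time stands still between calls to the robot, and variables do not carry over. Pictures are saved under pics/ and viewed, at most 14 in all, crops included, and the job is handed in when it is done.

Besides the shell and the picture viewer there is one more tool, called as name(argument=value, ...) on one line, values as JSON. arm_command: Moves the arm, as the interface text tells. Its arguments: {"type":"object","properties":{"commands":{"type":"array","items":{"type":"number"}},"force":{"type":"number"}},"required":["commands"]}

```bash
ls; mkdir -p pics
python3 - <<'E'
from station import *
import cv2,numpy as np
o=get_obs();print({k:np.round(v,3).tolist() for k,v in o.items()})
for n in ("scene","side","wrist"):
    c=read_camera(n);cv2.imwrite(f"pics/{n}0.png",c["img"][:,:,::-1]);print(n,np.round(c["camera_matrix"],1).tolist(),np.round(c["pose"],3).tolist())
E
```

```text
pics
{'t': 0.0, 'q': [1.099, 0.478, 0.022, 1.556, -0.011, 1.109, -0.083], 'joint_vel': [0.001, -0.0, 0.0, 0.001, 0.002, -0.0, 0.0], 'joint_torque': [0.0, -59.645, 1.608, -28.12, 0.012, 0.009, 0.0], 'eef_pos': [0.24, -0.63, 0.23], 'tool_rot': [-0.001, 0.983, 0.181, -0.0], 'contact_force': [0.325, 1.25, -1.024], 'torque': [-0.006, -0.009, 0.002], 'grasp_force': 0.0, 'gripper_width': 1.001}
scene [[378.9, 0.0, 318.9], [0.0, 378.9, 205.1], [0.0, 0.0, 1.0]] [[0.242, 0.714, -0.658, 1.207], [0.97, -0.168, 0.175, -0.161], [0.015, -0.68, -0.733, 0.827], [0.0, 0.0, 0.0, 1.0]]
side [[498.5, 0.0, 320.6], [0.0, 498.5, 183.8], [0.0, 0.0, 1.0]] [[-0.949, -0.146, 0.278, 0.177], [-0.314, 0.475, -0.822, 1.124], [-0.012, -0.868, -0.497, 0.763], [0.0, 0.0, 0.0, 1.0]]
wrist [[340.1, 0.0, 321.8], [0.0, 340.1, 203.3], [0.0, 0.0, 1.0]] [[0.356, -0.895, -0.268, 0.307], [-0.934, -0.342, -0.1, -0.604], [-0.002, 0.286, -0.958, 0.372], [0.0, 0.0, 0.0, 1.0]]
```

View pics/scene0.png

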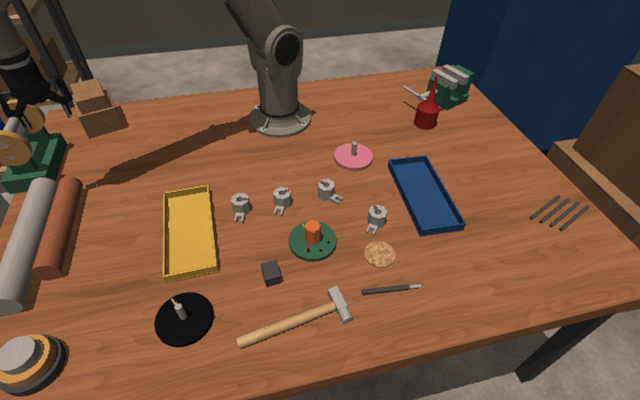

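View pics/side0.png

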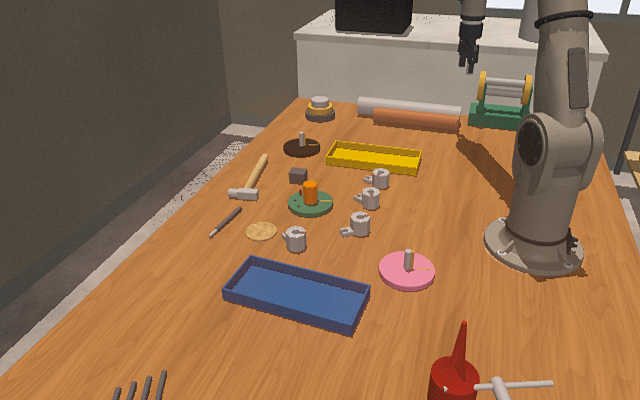

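The scene view shows four hubs at (240,206), (282,199), (327,188) and (377,215). The green stand with the cap is at (313,238), the pad at (380,254), the yellow tray at (190,231) and the blue tray at (425,193).

```bash
cat > h.py <<'E'
from station import *
import cv2,numpy as np
from scipy.spatial.transform import Rotation as R
def ray(c,px,z):
    K,P=c["camera_matrix"],c["pose"];px=np.atleast_2d(px).astype(float)
    d=(P[:3,:3]@np.linalg.inv(K)@np.c_[px,np.ones(len(px))].T).T
    o=P[:3,3];return (o+d*((z-o[2])/d[:,2])[:,None])[:,:2]
def proj(c,p):
    P=np.linalg.inv(c["pose"]);p=np.atleast_2d(p)@P[:3,:3].T+P[:3,3];p=p@c["camera_matrix"].T;return p[:,:2]/p[:,2:]
def tool():
    o=get_obs();q=o["tool_rot"];return np.array(o["eef_pos"]),R.from_quat([q[1],q[2],q[3],q[0]]),o
def shift(target,yaw=None):
    "shift in tool axes to a world TCP; yaw = wanted world angle of the tool's y axis (deg, mod 180), tool pointing down"
    p,r,o=tool();s=r.inv().apply(np.array(target)-p)*1000
    y=r.apply([0,1,0]);a=np.degrees(np.arctan2(y[1],y[0]))
    out=f"t={o['t']:.1f} tcp {np.round(p,4)} yaw(y) {a:.1f} tilt {np.degrees(np.arccos(-r.apply([0,0,1])[2])):.1f} q7 {np.degrees(o['q'][6]):.0f} shift mm {np.round(s,1)}"
    if yaw is not None: out+=f" turn rz {(a-yaw+90)%180-90:.1f}"
    print(out)
E
python3 - <<'E'
from h import *
c=read_camera("scene")
for n,px,z in [("h1",(240,200),.044),("h2",(282,193),.044),("h3",(326,184),.044),("h4",(377,210),.044),("cap",(313,223),.071),("disc",(313,240),.015),("pad",(380,254),.005),("blk",(271,273),.02)]: print(n,ray(c,px,z).round(3))
hsv=cv2.cvtColor(c["img"],cv2.COLOR_RGB2HSV)
for n,lo,hi in [("yel",(22,150,80),(32,255,255)),("blu",(100,120,40),(118,255,255))]:
    m=cv2.inRange(hsv,lo,hi);m[:140]=0;m[:,470:]=0;
    if n=="yel":m[:,:155]=0;m[:,225:]=0
    k=max(cv2.findContours(m,0,2)[0],key=cv2.contourArea);b=cv2.boxPoints(cv2.minAreaRect(cv2.approxPolyDP(k,4,True)));print(n,cv2.approxPolyDP(k,6,True)[:,0].tolist(),ray(c,cv2.approxPolyDP(k,6,True)[:,0],.03).round(3).tolist())
shift([.55,-.05,.45],0)
E
```

```text
h1 [[ 0.434 -0.188]]
h2 [[ 0.434 -0.067]]
h3 [[0.426 0.067]]
h4 [[0.56 0.18]]
cap [[ 0.587 -0.011]]
disc [[ 0.6   -0.013]]
pad [[0.678 0.15 ]]
blk [[ 0.679 -0.14 ]]
yel [[165, 276]] [[0.635, -0.391]]
blu [[389, 160], [420, 235], [462, 229], [425, 156]] [[0.351, 0.299], [0.661, 0.268], [0.668, 0.388], [0.358, 0.422]]
t=0.2 tcp [ 0.24   -0.6305  0.2307] yaw(y) -69.2 tilt 0.1 q7 -5 shift mm [ 496.2 -432.4 -218.9] turn rz -69.2
```

View pics/wrist0.png

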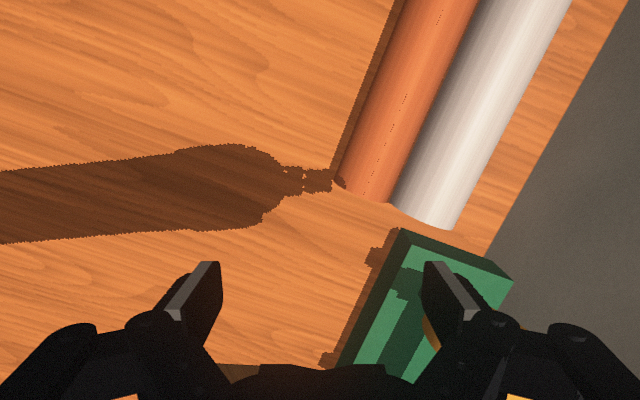

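The wrist camera's image-up is the tool's +x. Next I move to an overview pose above the bench.

arm_command(commands=[0.579,-0.454,-0.19,0,0,20.8,1,0.579,-0.454,-0.19,0,0,20.8,1,0.579,-0.454,-0.19,0,0,20.8,1,0.579,-0.454,-0.19,0,0,20.8,1,0.579,-0.454,-0.19,0,0,20.8,1,0.579,-0.454,-0.19,0,0,20.8,1,0.579,-0.454,-0.19,0,0,20.8,1,0.579,-0.454,-0.19,0,0,20.8,1])

```text
t: 1.0
eef_pos: [0.4405, -0.2972, 0.3319]
tool_rot: [0.0, 1.0, 0.0, 0.0]
contact_force: [1.5, 0.4, -0.2]
gripper_width: 1.002
grasp_force: 0.0
```

```bash
python3 -c "
from h import *
shift([.62,0,.42],-90)"
```

```text
t=1.0 tcp [ 0.4405 -0.2972  0.3319] yaw(y) -90.0 tilt 0.0 q7 -64 shift mm [ 179.7 -297.   -88.1] turn rz 0.0
```

arm_command(commands=[0.18,-0.297,-0.088,0,0,0,1,0.18,-0.297,-0.088,0,0,0,1,0.18,-0.297,-0.088,0,0,0,1,0.18,-0.297,-0.088,0,0,0,1,0.18,-0.297,-0.088,0,0,0,1,0.18,-0.297,-0.088,0,0,0,1,0.18,-0.297,-0.088,0,0,0,1,0.18,-0.297,-0.088,0,0,0,1])

```text
t: 1.8
eef_pos: [0.6216, 0.0056, 0.42]
tool_rot: [-0.002, 1.0, 0.005, 0.001]
contact_force: [0.4, 0.7, 0.6]
gripper_width: 1.005
grasp_force: 0.0
```

Run:
```python
from h import *
p,r,o=tool();print(p,o['q'])
c=read_camera("wrist");np.savez("w1.npz",img=c["img"],K=c["camera_matrix"],P=c["pose"])
cv2.imwrite("pics/w1.png",cv2.resize(c["img"][:,:,::-1],(800,500),interpolation=cv2.INTER_CUBIC))
```

```text
[0.62155094 0.00562157 0.41999611] [ 0.11282087  0.29666266 -0.29405497  1.40442048  0.08169108  1.450626
 -1.73959928]
```

View pics/w1.png

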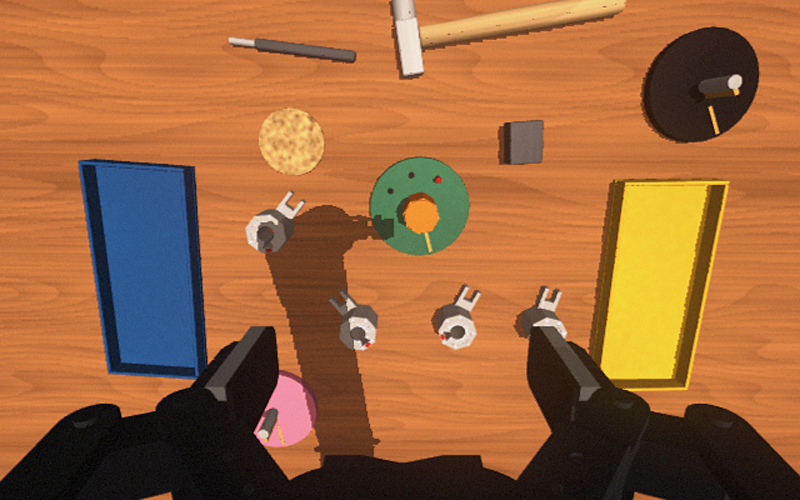

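The overview shows hubs (×1.25 px) at A (268,235), B (548,320), C (357,327) and D (455,325). The stand is at (420,207), with the brass key line pointing down. The red pin at (437,180) is about 135° CCW from the key. The pad is at (292,141). Next I measure the cap, stand, pad and trays.

Run:
```python
from h import *
d=np.load("w1.npz");c=dict(img=d["img"],camera_matrix=d["K"],pose=d["P"])
hsv=cv2.cvtColor(c["img"],cv2.COLOR_RGB2HSV)
def blob(lo,hi,box):
    m=cv2.inRange(hsv,lo,hi);k=np.zeros_like(m);x0,y0,x1,y1=box;k[y0:y1,x0:x1]=m[y0:y1,x0:x1]
    return np.vstack([q for q in cv2.findContours(k,0,2)[0] if cv2.contourArea(q)>3])
g=blob((60,80,30),(90,255,255),(280,110,390,220));print("disc",ray(c,cv2.fitEllipse(cv2.convexHull(g))[0],.015))
o=blob((8,190,180),(16,255,255),(315,145,360,200));
print("orange bbox",cv2.boundingRect(o),"top ctr",ray(c,cv2.minEnclosingCircle(o)[0],.071))
p=blob((15,60,150),(30,190,255),(200,80,265,145));print("pad",ray(c,cv2.fitEllipse(cv2.convexHull(p))[0],.005))
for n,lo,hi,box in [("blue",(100,150,80),(115,255,255),(50,110,180,310)),("yel",(22,200,180),(32,255,255),(470,130,600,320))]:
    b=blob(lo,hi,box);print(n,"floor",ray(c,cv2.boxPoints(cv2.minAreaRect(b)),.005).round(3).tolist())
print("brass",ray(c,np.array([[342,194],[344,200]]),.015),"pin",ray(c,(350,144),.033))
im=cv2.resize(c["img"][135:215,285:385,::-1],(750,600),interpolation=cv2.INTER_CUBIC);cv2.imwrite("pics/cap.png",im)
```

```text
disc [[ 0.59758729 -0.01460205]]
orange bbox (322, 159, 29, 28) top ctr [[ 0.59580742 -0.01384108]]
pad [[0.67635433 0.14927882]]
blue floor [[0.648, 0.425], [0.66, 0.291], [0.333, 0.308], [0.316, 0.465]]
yel floor [[0.342, -0.288], [0.647, -0.282], [0.631, -0.414], [0.321, -0.442]]
brass [[ 0.54791112 -0.02667709]
 [ 0.53757142 -0.03030003]] pin [[ 0.6325814  -0.03577602]]
```

View pics/cap.png

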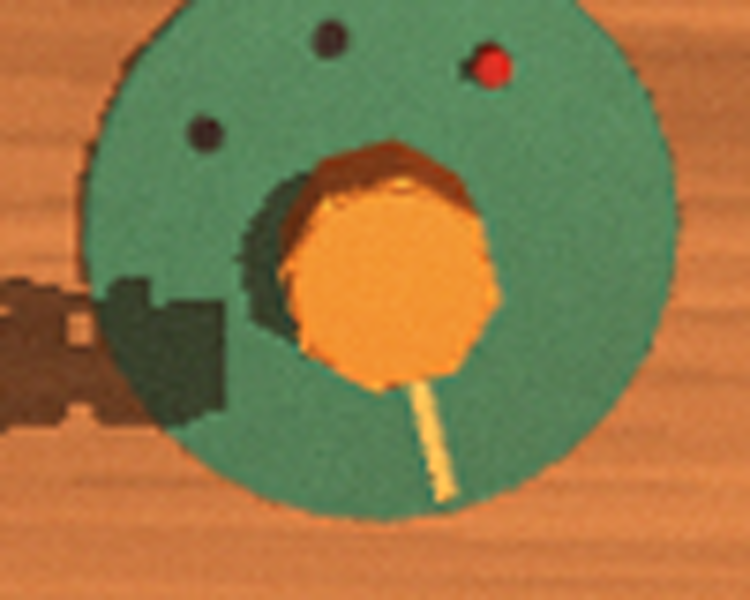

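The cap's flats have normals at about 17.5° (mod 45°) in world axes. I'll approach from above with the tool's y at -72.5°.

```bash
python3 -c "
from h import *
shift([.5965,-.0142,.15],-72.5)"
```

```text
t=1.9 tcp [0.6211 0.0036 0.4195] yaw(y) -89.5 tilt 0.2 q7 -100 shift mm [-25.   18.3 269.5] turn rz -17.0
```

arm_command(commands=[-0.024,0.0142,0.27,0,0,-17.5,1,-0.024,0.0142,0.27,0,0,-17.5,1,-0.024,0.0142,0.27,0,0,-17.5,1,-0.024,0.0142,0.27,0,0,-17.5,1,-0.024,0.0142,0.27,0,0,-17.5,1,-0.024,0.0142,0.27,0,0,-17.5,1,-0.024,0.0142,0.27,0,0,-17.5,1,-0.024,0.0142,0.27,0,0,-17.5,1])

```text
t: 2.65
eef_pos: [0.5959, -0.0173, 0.1499]
tool_rot: [0.0, 0.988, 0.152, 0.0]
contact_force: [1.3, 0.2, 0.8]
gripper_width: 1.003
grasp_force: 0.0
```

```bash
python3 -c "
from h import *
shift([.5965,-.0142,.038],-72.5)"
```

```text
t=2.6 tcp [ 0.5959 -0.0173  0.1499] yaw(y) -72.5 tilt 0.0 q7 -86 shift mm [  1.5  -2.8 111.9] turn rz -0.0
```

arm_command(commands=[0.0015,-0.003,0.05,0,0,0,1,0.0015,-0.003,0.09,0,0,0,1,0.0015,-0.003,0.112,0,0,0,1,0.0015,-0.003,0.112,0,0,0,1,0.0015,-0.003,0.112,0,0,0,0,0.0015,-0.003,0.112,0,0,0,0,0.0015,-0.003,0.112,0,0,0,0,0.0015,-0.003,0.112,0,0,0,0], force=30)

```text
t: 3.45
eef_pos: [0.5979, -0.0129, 0.0394]
tool_rot: [0.0, 0.988, 0.152, 0.002]
contact_force: [-0.5, -0.5, 7.3]
gripper_width: 0.463
grasp_force: 30.0
```

arm_command(commands=[0,0,0,0,0,0,0,0,0,0,0,0,0,0,0,0,0,0,0,0,0])

```text
t: 3.75
eef_pos: [0.5978, -0.0129, 0.0395]
tool_rot: [0.0, 0.988, 0.152, 0.002]
contact_force: [-1.3, 0.3, 7.6]
gripper_width: 0.46
grasp_force: 30.0
```

arm_command(commands=[0,0,-0.02,0,0,0,0,0,0,-0.05,0,0,0,0,0,0,-0.09,0,0,0,0,0,0,-0.11,0,0,0,0,0,0,-0.11,0,0,0,0])

```text
t: 4.25
eef_pos: [0.5989, -0.0126, 0.1517]
tool_rot: [0.001, 0.988, 0.152, 0.004]
contact_force: [2.0, 0.4, -0.7]
gripper_width: 0.464
grasp_force: 30.8
```

```bash
python3 -c "
from h import *
shift([.676,.149,.031],-72.5);print(get_obs()['contact_force'])"
```

```text
t=4.2 tcp [ 0.5989 -0.0126  0.1517] yaw(y) -72.5 tilt 0.4 q7 -86 shift mm [ 121.3 -131.2  121.3] turn rz 0.0
[ 1.97239277  0.40654107 -0.69924065]
```

arm_command(commands=[0.03,-0.033,0,0,0,0,0,0.06,-0.066,0,0,0,0,0,0.09,-0.099,0,0,0,0,0,0.122,-0.131,0.02,0,0,0,0,0.122,-0.131,0.06,0,0,0,0,0.122,-0.131,0.1,0,0,0,0,0.122,-0.131,0.112,0,0,0,0,0.122,-0.131,0.115,0,0,0,0])

```text
t: 5.05
eef_pos: [0.6718, 0.1484, 0.0306]
tool_rot: [0.0, 0.988, 0.152, -0.002]
contact_force: [0.1, -0.8, -0.9]
gripper_width: 0.465
grasp_force: 30.9
```

```bash
python3 -c "
from h import *
shift([.676,.149,.031],-72.5);print(get_obs()['contact_force'])"
```

```text
t=5.0 tcp [0.6718 0.1484 0.0306] yaw(y) -72.5 tilt 0.2 q7 -102 shift mm [ 4.2  0.7 -0.4] turn rz 0.0
[ 0.10954892 -0.75638705 -0.91994359]
```

arm_command(commands=[0,0,0.001,0,0,0,0,0,0,0.0015,0,0,0,0.3,0,0,0.0015,0,0,0,1,0,0,0.0015,0,0,0,1,0,0,0,0,0,0,1,0,0,-0.04,0,0,0,1,0,0,-0.08,0,0,0,1,0,0,-0.12,0,0,0,1])

```text
t: 5.85
eef_pos: [0.673, 0.1488, 0.154]
tool_rot: [-0.0, 0.988, 0.153, -0.0]
contact_force: [1.5, 0.5, -0.2]
gripper_width: 1.003
grasp_force: 0.0
```

```bash
python3 -c "
from h import *
shift([.62,-.01,.25],-90)"
```

```text
t=5.8 tcp [0.673  0.1488 0.154 ] yaw(y) -72.5 tilt 0.0 q7 -99 shift mm [-98.4 135.5 -96.1] turn rz 17.5
```

arm_command(commands=[-0.219,0.1185,-0.096,0,0,17.5,1,-0.219,0.1185,-0.096,0,0,17.5,1,-0.219,0.1185,-0.096,0,0,17.5,1,-0.219,0.1185,-0.096,0,0,17.5,1,-0.219,0.1185,-0.096,0,0,17.5,1,-0.219,0.1185,-0.096,0,0,17.5,1,-0.219,0.1185,-0.096,0,0,17.5,1,-0.219,0.1185,-0.096,0,0,17.5,1])

```text
t: 6.65
eef_pos: [0.5007, -0.0293, 0.2486]
tool_rot: [-0.0, 1.0, 0.001, 0.001]
contact_force: [-0.1, 0.6, 0.8]
gripper_width: 1.002
grasp_force: 0.0
```

Run:
```python
from h import *
p,r,o=tool();print(p,o['q'])
c=read_camera("wrist");np.savez("w2.npz",img=c["img"],K=c["camera_matrix"],P=c["pose"])
cv2.imwrite("pics/w2.png",cv2.resize(c["img"][:,:,::-1],(800,500),interpolation=cv2.INTER_CUBIC))
```

```text
[ 0.5007276  -0.02927973  0.24862919] [ 0.16652242  0.1875645  -0.26290395  1.92841982  0.05606758  1.03114513
 -1.69029045]
```

View pics/w2.png

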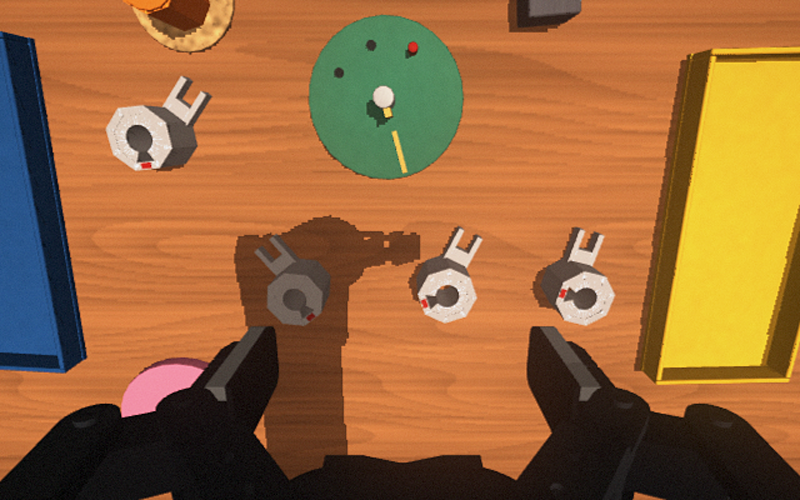

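Reading the angle from lug to dab CCW in this view: A is about 225°, B about 90°, C about 180° and D about 135°. The pin-to-key angle on the stand is about 222°, so it's 225° and hub A matches, with D as its mirror. Next I refine hub A and the stand numerically.

```bash
cat >> h.py <<'E'
def load(f):
    d=np.load(f);return dict(img=d["img"],camera_matrix=d["K"],pose=d["P"])
def grab(f,png=None,box=None,s=1):
    c=read_camera("wrist");np.savez(f,img=c["img"],K=c["camera_matrix"],P=c["pose"])
    if png:
        x0,y0,x1,y1=box or (0,0,640,400);cv2.imwrite(png,cv2.resize(c["img"][y0:y1,x0:x1,::-1],None,fx=s,fy=s,interpolation=cv2.INTER_CUBIC))
    return c
def blobs(c,lo,hi,box,amin=4):
    m=cv2.inRange(cv2.cvtColor(c["img"],cv2.COLOR_RGB2HSV),lo,hi);k=np.zeros_like(m);x0,y0,x1,y1=box;k[y0:y1,x0:x1]=m[y0:y1,x0:x1]
    n,l,s,ce=cv2.connectedComponentsWithStats(k);return [(s[i,4],ce[i],np.argwhere(l==i)[:,::-1]) for i in np.argsort(-s[:,4]) if i and s[i,4]>=amin]
RED=(0,150,100),(8,255,255)
def ang(v): return np.degrees(np.arctan2(v[1],v[0]))
E
python3 - <<'E'
from h import *
c=load("w2.npz")
g=blobs(c,(60,80,30),(90,255,255),(235,5,380,150))[0][2]
dc=ray(c,cv2.fitEllipse(cv2.convexHull(g.astype(np.int32)))[0],.015)[0]
st=blobs(c,(0,0,150),(180,50,255),(285,60,330,95))
sh=ray(c,st[0][1],.065)[0]
b=blobs(c,(20,120,150),(30,255,255),(300,100,335,145))[0];bl=ray(c,b[2],.015)
pn=ray(c,blobs(c,*RED,(315,25,345,50))[0][1]+[0,-.5],.032)[0]
print("disc",dc,"shaft",sh,st[0][0],"key ang",ang(bl.mean(0)-dc),ang(cv2.fitLine(bl.astype(np.float32),2,0,.01,.01)[:2,0]),"pin",pn,ang(pn-dc),np.linalg.norm(pn-dc))
for n,box in dict(A=(75,50,175,145),B=(420,175,510,270),C=(195,180,270,270),D=(325,175,390,270)).items():
    v=120 if n!="C" else 60
    m=[q for q in blobs(c,(0,0,150),(180,60,255),box,8)] if n!="C" else []
    r=blobs(c,*RED,box,2)[0]
    print(n,[(q[0],q[1].round(1).tolist()) for q in m[:3]],"dab",r[0],ray(c,r[1],.044)[0])
    if m:
        t=np.vstack([ray(c,m[0][2],.044),ray(c,r[2],.044)]);ce=cv2.minEnclosingCircle(t.astype(np.float32)*1000);print("   top",np.array(ce[0])/1000,ce[1],"dab ang",ang(ray(c,r[1],.044)[0]-np.array(ce[0])/1000))
E
```

```text
disc [ 0.59787936 -0.01478275] shaft [ 0.59463945 -0.01474241] 229 key ang -165.95416706217944 15.571948 pin [ 0.6330926  -0.03643759] -31.589986664791972 0.04133889155721697
A [(np.int32(1521), [110.5, 108.2]), (np.int32(456), [145.6, 82.4])] dab 33 [0.54387456 0.17646267]
   top [0.5649754  0.17848991] 25.39251708984375 dab ang -174.51219329016288
B [(np.int32(1084), [468.8, 238.4]), (np.int32(330), [467.1, 200.6])] dab 23 [ 0.43452539 -0.16862214]
   top [ 0.42981042 -0.18868747] 25.43630599975586 dab ang 76.77650310591378
C [] dab 24 [0.41166209 0.05296181]
D [(np.int32(1096), [358.5, 235.4]), (np.int32(338), [368.6, 200.3])] dab 24 [ 0.42497226 -0.0479294 ]
   top [ 0.43191568 -0.06746404] 25.34028434753418 dab ang 109.56734151111644
```

Run:
```python
from h import *
c=load("w2.npz")
for n,box,ce in [("A",(75,50,175,145),(.5650,.1785)),("B",(420,175,510,270),(.4298,-.1887)),("D",(325,175,390,270),(.4319,-.0675))]:
    m=blobs(c,(0,0,150),(180,60,255),box,8)[1];p=ray(c,m[2],.012)
    print(n,ang(p.mean(0)-ce),ang(cv2.fitLine(p.astype(np.float32),2,0,.01,.01)[:2,0]),np.linalg.norm(p-ce,axis=1).max())
# camera offset in tool frame, to plan a view centred on the hub
p,r,o=tool();P=c["pose"];print(r.inv().apply(P[:3,3]-p),r.inv().apply(P[:3,2]))
shift([.565,.1785,.16],-127)
```

```text
A -38.70815876380066 -32.356308 0.05470085921330794
B -13.942434249738476 -14.94475 0.05449174649856339
D -25.734420814564974 -31.86485 0.055189886955035516
[ 7.18461982e-02  1.22898258e-04 -1.42439468e-01] [-2.84667767e-01  9.84632832e-05  9.58626232e-01]
t=6.7 tcp [ 0.5008 -0.0287  0.2481] yaw(y) -89.9 tilt 0.1 q7 -97 shift mm [  64.7 -207.    88.3] turn rz 37.1
```

arm_command(commands=[0.065,-0.207,0.088,0,0,39.1,1,0.065,-0.207,0.088,0,0,39.1,1,0.065,-0.207,0.088,0,0,39.1,1,0.065,-0.207,0.088,0,0,39.1,1,0.065,-0.207,0.088,0,0,39.1,1,0.065,-0.207,0.088,0,0,39.1,1,0.065,-0.207,0.088,0,0,39.1,1,0.065,-0.207,0.088,0,0,39.1,1])

```text
t: 7.5
eef_pos: [0.5649, 0.1768, 0.1597]
tool_rot: [0.0, 0.943, -0.334, -0.0]
contact_force: [0.4, -0.6, -0.0]
gripper_width: 1.001
grasp_force: 0.0
```

```bash
cat >> h.py <<'E'
def hub(c,box,kw,vmin=150):
    "top centre by the lit top face, dab angle, lug angle (kw = known keyway angle from lug)"
    r=blobs(c,*RED,box,2)[0];m=blobs(c,(0,0,vmin),(180,60,255),box,30)
    for q in m[:2]:
        if np.linalg.norm(ray(c,q[2],.044)-ray(c,r[1],.044),axis=1).min()<.006: break
    t=np.vstack([ray(c,q[2],.044),ray(c,r[2],.044)]).astype(np.float32)*1000
    ce,rad=cv2.minEnclosingCircle(t);ce=np.array(ce)/1000;a=ang(ray(c,r[1],.044)[0]-ce)
    h=cv2.convexHull(t);mr=cv2.minAreaRect(t)
    print("top",ce.round(4),"rad",round(rad,1),"rect",np.round(mr[0],1),np.round(mr[1],1),"dab",round(a,1),"lug",round((a-kw+180)%360-180,1));return ce
E
python3 - <<'E'
from h import *
c=grab("w3.npz","pics/w3.png",(150,50,490,390),1.6)
hub(c,(200,80,440,330),225);shift([.565,.1785,.02],-129)
E
```

```text
top [0.5656 0.1789] rad 25.4 rect [565.9 178.5] [47.5 45.7] dab -174.9 lug -39.9
t=7.5 tcp [0.5651 0.176  0.1602] yaw(y) -129.1 tilt 0.0 q7 -158 shift mm [ -1.7  -1.9 140.2] turn rz -0.1
```

View pics/w3.png

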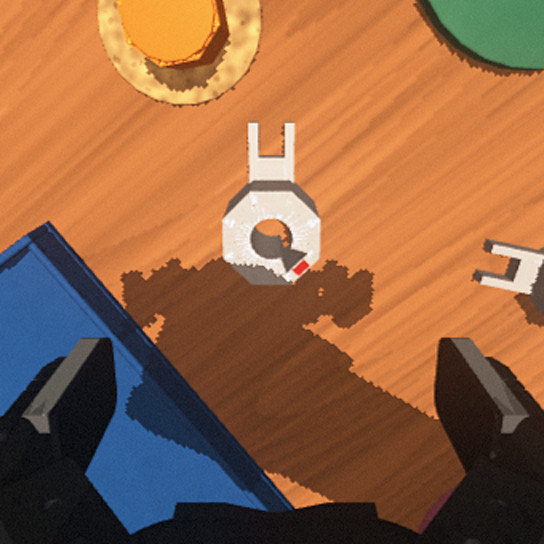

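Lug axis is straight up in the image at column 271, and the dab sits at 225° from it, so this is confirmed as the matching hub. I descend part way and let it settle.

arm_command(commands=[-0.001,-0.001,0.04,0,0,-0.1,1,-0.001,-0.001,0.08,0,0,-0.1,1,-0.001,-0.001,0.09,0,0,-0.1,1,-0.001,-0.001,0.09,0,0,-0.1,1,-0.001,-0.001,0.09,0,0,-0.1,1])

```text
t: 8.05
eef_pos: [0.566, 0.1782, 0.072]
tool_rot: [-0.001, 0.943, -0.334, 0.001]
contact_force: [-0.0, -0.2, -0.1]
gripper_width: 0.996
grasp_force: 0.0
```

```bash
python3 -c "
from h import *
shift([.5653,.1787,.01],-129.3)"
```

```text
t=8.1 tcp [0.566  0.1782 0.072 ] yaw(y) -129.0 tilt 0.1 q7 -160 shift mm [-1.   0.2 62. ] turn rz 0.3
```

arm_command(commands=[-0.001,0,0.03,0,0,0,1,-0.001,0,0.055,0,0,0,1,-0.001,0,0.062,0,0,0,1,-0.001,0,0.062,0,0,0,0,-0.001,0,0.062,0,0,0,0,-0.001,0,0.062,0,0,0,0,-0.001,0,0.062,0,0,0,0,-0.001,0,0.062,0,0,0,0], force=50)

```text
t: 8.85
eef_pos: [0.5653, 0.1793, 0.0103]
tool_rot: [-0.001, 0.943, -0.334, 0.001]
contact_force: [-1.3, 0.6, 6.2]
gripper_width: 0.553
grasp_force: 53.8
```

arm_command(commands=[0,0,0,0,0,0,0,0,0,-0.01,0,0,0,0,0,0,-0.03,0,0,0,0,0,0,-0.06,0,0,0,0,0,0,-0.1,0,0,0,0,0,0,-0.13,0,0,0,0,0,0,-0.13,0,0,0,0,0,0,-0.13,0,0,0,0])

```text
t: 9.65
eef_pos: [0.5635, 0.1786, 0.1383]
tool_rot: [0.0, 0.943, -0.333, 0.0]
contact_force: [-0.2, -0.9, -5.7]
gripper_width: 0.553
grasp_force: 53.2
```

Run:
```python
from h import *
o=get_obs();print(o['contact_force'],o['gripper_width'],o['q'][6])
c=grab("w4.npz","pics/w4.png",(150,50,490,390),1.6)
shift([.5978,-.0148,.13],-120)
```

```text
[-0.18138357 -0.89211314 -5.66346491] 0.5527941250464753 -2.776209367640007
t=9.7 tcp [0.5627 0.1782 0.137 ] yaw(y) -129.0 tilt 0.1 q7 -159 shift mm [148.7 128.    7.2] turn rz -9.0
```

View pics/w4.png

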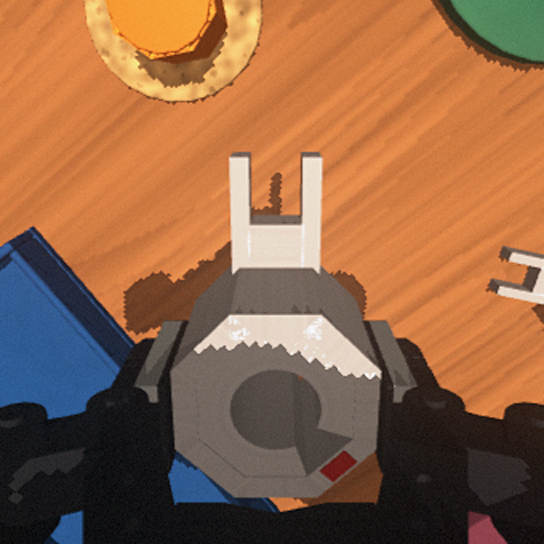

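Hub A is held squarely, about 5.7 N so a solid one, with the bore centre at crop (275,410). I compute its in-hand offset.

Run:
```python
from h import *
c=load("w4.npz");p,r,o=tool()
z=p[2]+.0337
for px in [(275,410),(275,370),(275,450),(230,410),(320,410),(275,315)]:
    w=ray(c,(150+px[0]/1.6,50+px[1]/1.6),z)[0];print(px,r.inv().apply(np.r_[w,z]-p)[:2].round(4))
```

```text
(275, 410) [-0.     -0.0007]
(275, 370) [ 0.0103 -0.0007]
(275, 450) [-0.0109 -0.0007]
(230, 410) [-0.     -0.0111]
(320, 410) [-0.      0.0096]
(275, 315) [ 0.0237 -0.0007]
```

arm_command(commands=[0.012,0.036,-0.033,0,0,-2,0,0.025,0.072,-0.033,0,0,-4,0,0.037,0.108,-0.033,0,0,-6,0,0.05,0.144,-0.033,0,0,-9,0,0.05,0.144,-0.033,0,0,-9,0,0.05,0.144,-0.033,0,0,-9,0,0.05,0.144,-0.033,0,0,-9,0])

```text
t: 10.4
eef_pos: [0.5117, 0.0364, 0.1702]
tool_rot: [0.0, 0.966, -0.258, -0.001]
contact_force: [-0.3, 0.8, -6.1]
gripper_width: 0.554
grasp_force: 55.7
```

Run:
```python
from h import *
c=grab("w5.npz","pics/w5.png",(130,0,530,320),1.6)
g=blobs(c,(60,80,30),(90,255,255),(150,0,500,300))[0][2]
(e,ax,an)=cv2.fitEllipse(cv2.convexHull(g.astype(np.int32)));print(g.min(0),g.max(0));dc=ray(c,e,.015)[0]
bb=[b for b in blobs(c,(20,120,150),(30,255,255),(150,0,500,300),20)]
for b in bb[:3]: print("brass",b[0],b[1],ang(ray(c,b[1],.015)[0]-dc))
for b in blobs(c,*RED,(150,0,500,200))[:2]: w=ray(c,b[1],.032)[0];print("pin",b[0],b[1],w,ang(w-dc),np.linalg.norm(w-dc))
for b in blobs(c,(0,0,150),(180,50,255),(250,0,400,200),20)[:3]: print("white",b[0],b[1],ray(c,b[1],.065))
print("disc",dc);shift([*dc,.13],-120)
```

```text
[248   0] [403 147]
brass 218 [361.20642202 107.52752294] -168.40551448675947
brass 74 [337.12162162  75.13513514] -161.67220975594705
brass 27 [155.33333333  98.        ] 70.67431916385118
pin 76 [325.57894737   3.47368421] [ 0.63227332 -0.03607367] -29.601657234442435 0.03935933002256182
white 1499 [321.50033356 177.5903936 ] [[0.52748207 0.02765807]]
white 406 [326.15024631  62.45073892] [[ 0.59461101 -0.01458273]]
disc [ 0.59805115 -0.01663146]
t=10.4 tcp [0.512  0.0368 0.1704] yaw(y) -119.9 tilt 0.1 q7 -136 shift mm [101.3   3.4  40.3] turn rz 0.1
```

View pics/w5.png

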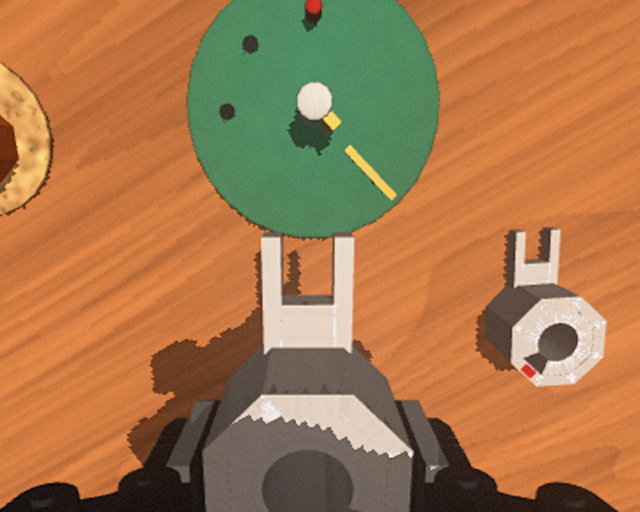

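The shaft top circle at crop (314,101) has exactly the expected size, and the pin is 44.2 mm from it at -29.4°. That makes the shaft axis (0.595,-0.0146), and I go above it.

arm_command(commands=[0.04,0.002,0,0,0,0,0,0.08,0.004,0.02,0,0,0,0,0.0976,0.004,0.05,0,0,-0.4,0,0.0976,0.004,0.075,0,0,-0.4,0,0.0976,0.004,0.08,0,0,-0.4,0,0.0976,0.004,0.08,0,0,-0.4,0,0.0976,0.004,0.08,0,0,-0.4,0])

```text
t: 11.15
eef_pos: [0.5956, -0.0155, 0.0924]
tool_rot: [-0.0, 0.967, -0.254, 0.001]
contact_force: [0.1, -0.5, -5.6]
gripper_width: 0.558
grasp_force: 55.6
```

Run:
```python
from h import *
c=grab("w6.npz","pics/w6.png",(170,130,470,380),2)
shift([.5947,-.0152,.025],-119.5);print(get_obs()['contact_force'])
```

```text
t=11.2 tcp [ 0.5959 -0.0157  0.0929] yaw(y) -119.5 tilt 0.1 q7 -131 shift mm [-1.4  0.2 67.9] turn rz 0.0
[-0.24262571 -0.10689531 -6.08109548]
```

View pics/w6.png

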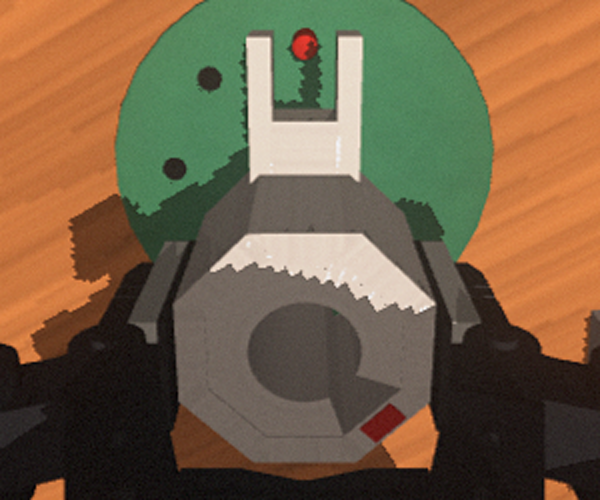

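The pin sits centred in the fork at column 304. I descend gently.

arm_command(commands=[-0.0012,0.0002,0.01,0,0,0,0,-0.0012,0.0002,0.02,0,0,0,0,-0.0012,0.0002,0.025,0,0,0,0,-0.0012,0.0002,0.03,0,0,0,0,-0.0012,0.0002,0.035,0,0,0,0,-0.0012,0.0002,0.04,0,0,0,0,-0.0012,0.0002,0.045,0,0,0,0])

```text
t: 11.9
eef_pos: [0.5939, -0.0163, 0.046]
tool_rot: [-0.0, 0.967, -0.255, 0.0]
contact_force: [-0.3, -0.1, -5.6]
gripper_width: 0.556
grasp_force: 55.7
```

Run:
```python
from h import *
shift([.5947,-.0152,.025],-119.5);o=get_obs();print(o['contact_force'],o['torque'])
```

```text
t=11.9 tcp [ 0.5939 -0.0163  0.046 ] yaw(y) -119.6 tilt 0.0 q7 -132 shift mm [ 0.2 -1.4 21. ] turn rz -0.1
[-0.25432142 -0.08086688 -5.62565225] [-0.02184062 -0.02214842 -0.00449165]
```

Engaged with no side force. I continue down until it rests, then let go.

arm_command(commands=[0,-0.0007,0.005,0,0,0,0,0,-0.0007,0.01,0,0,0,0,0,-0.0007,0.014,0,0,0,0,0,-0.0007,0.018,0,0,0,0,0,-0.0007,0.02,0,0,0,0,0,-0.0007,0.0205,0,0,0,0,0,-0.0007,0.0205,0,0,0,0])

```text
t: 12.6
eef_pos: [0.5942, -0.0157, 0.0258]
tool_rot: [0.0, 0.967, -0.255, 0.0]
contact_force: [-0.0, 0.3, -5.3]
gripper_width: 0.557
grasp_force: 55.7
```

arm_command(commands=[0,0,0.0005,0,0,0,0,0,0,0.001,0,0,0,0.65,0,0,0.001,0,0,0,1,0,0,0.001,0,0,0,1,0,0,0.001,0,0,0,1,0,0,-0.04,0,0,0,1,0,0,-0.085,0,0,0,1,0,0,-0.135,0,0,0,1])

```text
t: 13.4
eef_pos: [0.5933, -0.0157, 0.1617]
tool_rot: [0.0, 0.967, -0.255, -0.001]
contact_force: [0.5, -0.9, -0.5]
gripper_width: 0.999
grasp_force: 0.0
```

Run:
```python
from h import *
c=grab("w7.npz","pics/w7.png",(170,60,470,360),2)
hub(c,(230,120,400,300),225);
# hub D is next; the last view put it at (.4319,-.0675), lug -25.5
shift([.4319,-.0675,.16],-115.5)
```

```text
top [ 0.629  -0.0352] rad 18.3 rect [629.3 -35.3] [22.8 29.8] dab -21.5 lug 113.5
t=13.4 tcp [ 0.5985 -0.0153  0.1712] yaw(y) -119.6 tilt 0.7 q7 -129 shift mm [-119.3  127.7    9.2] turn rz -4.1
```

View pics/w7.png

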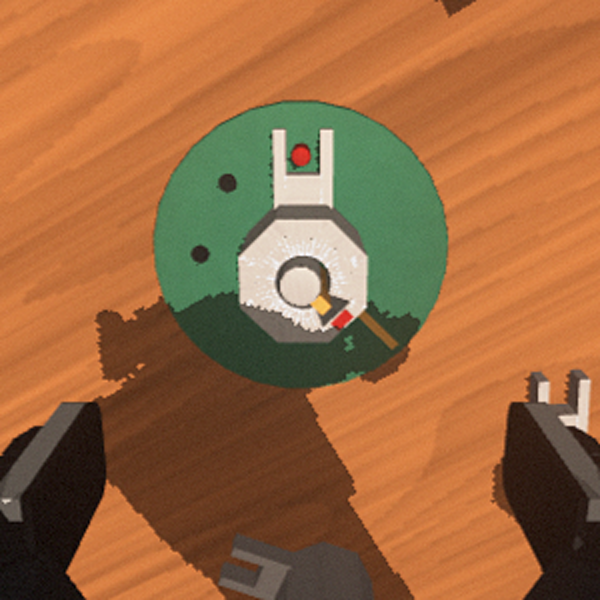

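Hub A is home: shaft centred in the bore at (301,285), key in keyway, fork over the pin. Now hub D.

arm_command(commands=[-0.115,0.125,0,0,0,-4,1,-0.115,0.125,0,0,0,-4,1,-0.115,0.125,0,0,0,-4,1,-0.115,0.125,0,0,0,-4,1,-0.115,0.125,0,0,0,-4,1,-0.115,0.125,0,0,0,-4,1,-0.115,0.125,0,0,0,-4,1,-0.115,0.125,0,0,0,-4,1])

```text
t: 14.25
eef_pos: [0.4337, -0.0671, 0.1609]
tool_rot: [-0.0, 0.975, -0.221, 0.0]
contact_force: [0.6, 0.1, 0.2]
gripper_width: 1.0
grasp_force: 0.0
```

Run:
```python
from h import *
c=grab("w8.npz");ce=hub(c,(220,100,430,320),135)
shift([*ce,.01],-115.5)
```

```text
top [ 0.4323 -0.0683] rad 25.4 rect [434.2 -69. ] [47.4 42.5] dab 110.5 lug -24.5
t=14.3 tcp [ 0.4334 -0.0671  0.1608] yaw(y) -115.5 tilt 0.0 q7 -118 shift mm [ -0.5   1.6 150.8] turn rz 0.0
```

arm_command(commands=[-0.0005,0.0015,0.05,0,0,0,1,-0.0005,0.0015,0.1,0,0,0,1,-0.0005,0.0015,0.14,0,0,0,1,-0.0005,0.0015,0.151,0,0,0,1,-0.0005,0.0015,0.151,0,0,0,1,-0.0005,0.0015,0.151,0,0,0,0,-0.0005,0.0015,0.151,0,0,0,0,-0.0005,0.0015,0.151,0,0,0,0])

```text
t: 15.1
eef_pos: [0.4328, -0.0689, 0.0116]
tool_rot: [-0.0, 0.975, -0.221, 0.002]
contact_force: [0.9, 1.4, 10.6]
gripper_width: 0.559
grasp_force: 49.5
```

arm_command(commands=[0,0,0,0,0,0,0,0,0,0,0,0,0,0,0,0,-0.015,0,0,0,0,0,0,-0.04,0,0,0,0,0,0,-0.08,0,0,0,0,0,0,-0.11,0,0,0,0,0,0,-0.11,0,0,0,0,0,0,-0.11,0,0,0,0])

```text
t: 15.9
eef_pos: [0.4311, -0.069, 0.1202]
tool_rot: [0.0, 0.975, -0.221, 0.001]
contact_force: [-0.2, 0.5, -6.4]
gripper_width: 0.55
grasp_force: 54.7
```

Run:
```python
from h import *
c=load("w2.npz")
# yellow rim corners in w2 (view px /1.25): far-left, near-left, far-right outer rim
print("yel rim",ray(c,np.array([[711,49],[800,49],[644,383],[660,383]])/1.25,.03).round(3).tolist())
s=read_camera("scene")
for b in blobs(s,(20,150,100),(34,255,255),(150,170,230,290),100)[:1]:
    k=cv2.approxPolyDP(cv2.convexHull(b[2].astype(np.int32)),5,True)[:,0];print(k.tolist(),ray(s,k,.03).round(3).tolist())
print(ray(s,np.array([[163,188],[209,185],[217,270],[166,278]]),.03).round(3).tolist())
print(get_obs()['contact_force'])
```

```text
yel rim [[0.632, -0.267], [0.632, -0.336], [0.335, -0.264], [0.335, -0.279]]
[[213, 242], [202, 246], [169, 232], [168, 198], [208, 188]] [[0.557, -0.273], [0.563, -0.301], [0.496, -0.384], [0.365, -0.39], [0.349, -0.275]]
[[0.319, -0.405], [0.337, -0.272], [0.647, -0.268], [0.641, -0.389]]
[-0.97782234  0.21645926 -6.00776078]
```

Hub D is solid (about 6.2 N), so it goes in the blue tray, turning 20° on the way.

arm_command(commands=[-0.002,-0.02,0,0,0,-3,0,-0.006,-0.06,-0.01,0,0,-6,0,-0.01,-0.1,-0.02,0,0,-9,0,-0.0146,-0.14,-0.02,0,0,-12,0,-0.0188,-0.18,-0.02,0,0,-15,0,-0.023,-0.22,-0.02,0,0,-18,0,-0.0272,-0.26,-0.02,0,0,-20,0,-0.0314,-0.3,-0.02,0,0,-20,0])

```text
t: 16.75
eef_pos: [0.5313, 0.2172, 0.1374]
tool_rot: [0.001, 0.999, -0.047, -0.002]
contact_force: [1.1, 0.3, -5.8]
gripper_width: 0.553
grasp_force: 54.7
```

Run:
```python
from h import *
shift([.575,.337,.12],-95.5)
```

```text
t=16.8 tcp [0.5313 0.2172 0.1374] yaw(y) -95.4 tilt 0.2 q7 -134 shift mm [  32.3 -123.4   17.1] turn rz 0.1
```

arm_command(commands=[0.01,-0.04,0,0,0,0,0,0.02,-0.08,0,0,0,0,0,0.032,-0.115,0.0,0,0,0,0,0.032,-0.12,0.01,0,0,0,0,0.032,-0.12,0.01,0,0,0,0])

```text
t: 17.25
eef_pos: [0.5731, 0.3331, 0.1257]
tool_rot: [0.001, 0.999, -0.047, -0.003]
contact_force: [-0.8, -1.0, -7.1]
gripper_width: 0.547
grasp_force: 54.6
```

Run:
```python
from h import *
c=grab("w9.npz","pics/w9.png")
for b in blobs(c,(100,120,30),(120,255,255),(0,0,640,400),300)[:3]: 
    p=ray(c,b[2],.03);print(b[0],b[1].round(),p.min(0).round(3),p.max(0).round(3))
shift([.575,.337,.016],-95.5)
```

```text
14860 [290. 166.] [0.532 0.291] [0.644 0.404]
1683 [316. 355.] [0.426 0.292] [0.468 0.401]
1213 [294. 102.] [0.641 0.28 ] [0.652 0.408]
t=17.3 tcp [0.5736 0.3312 0.1265] yaw(y) -95.4 tilt 0.4 q7 -142 shift mm [  1.4  -6.3 110.5] turn rz 0.1
```

View pics/w9.png

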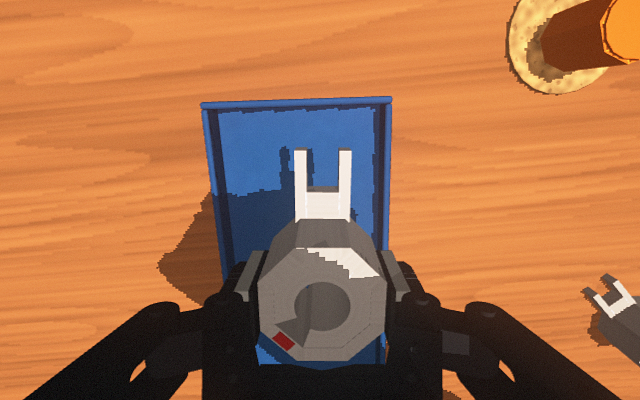

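The hub sits right of the tray's centre line (midpoint column about 297–304, against 323). I work out the offset.

Run:
```python
from h import *
c=load("w9.npz")
q=ray(c,[(203,103),(391,98),(221,265),(388,260)],.03);print(q)
a=(q[0]+q[1])/2;b=(q[2]+q[3])/2;u=(a-b)/np.linalg.norm(a-b);t=a-u*.08;print(a,b,"axis",ang(u),"target",t,"tray centre",a-u*.15)
shift([*t,.016],-95.5)
```

```text
[[0.65094302 0.40572371]
 [0.64247467 0.28044871]
 [0.53152893 0.41514915]
 [0.52363768 0.28676376]]
[0.64670884 0.34308621] [0.52758331 0.35095645] axis -3.7798571334457014 target [0.56688287 0.34836006] tray centre [0.49703514 0.35297467]
t=17.3 tcp [0.5736 0.3312 0.1265] yaw(y) -95.4 tilt 0.4 q7 -142 shift mm [ -7.8 -16.9 110.5] turn rz 0.1
```

arm_command(commands=[-0.008,-0.015,0.02,0,0,0,0,-0.008,-0.015,0.05,0,0,0,0,-0.008,-0.015,0.08,0,0,0,0,-0.008,-0.015,0.1,0,0,0,0,-0.008,-0.015,0.105,0,0,0,0,-0.008,-0.015,0.107,0,0,0,0,-0.008,-0.015,0.107,0,0,0,0])

```text
t: 18.0
eef_pos: [0.57, 0.3472, 0.0237]
tool_rot: [-0.0, 0.999, -0.049, 0.0]
contact_force: [0.1, 0.2, -5.0]
gripper_width: 0.551
grasp_force: 54.5
```

arm_command(commands=[0,0,0.004,0,0,0,0,0,0,0.0065,0,0,0,0,0,0,0.0075,0,0,0,0,0,0,0.0075,0,0,0,0.7,0,0,0.0075,0,0,0,0.75,0,0,0.0075,0,0,0,0.75,0,0,-0.03,0,0,0,0.75,0,0,-0.08,0,0,0,0.75])

```text
t: 18.8
eef_pos: [0.5676, 0.3462, 0.1011]
tool_rot: [0.002, 0.999, -0.048, -0.002]
contact_force: [0.3, 0.7, -0.1]
gripper_width: 0.753
grasp_force: 0.0
```

arm_command(commands=[0,0,-0.05,0,0,0,1,0,0,-0.09,0,0,0,1,0,0,-0.1,0,0,0,1])

```text
t: 19.1
eef_pos: [0.5716, 0.3495, 0.2091]
tool_rot: [-0.003, 0.999, -0.049, 0.004]
contact_force: [1.4, 0.6, -0.5]
gripper_width: 0.998
grasp_force: 0.0
```

Run:
```python
from h import *
c=grab("w10.npz")
hub(c,(200,80,440,340),135)
# hub C dab seen at (.4117,.053), keyway 180 from lug
shift([.425,.035,.19],-90)
```

```text
top [0.5675 0.3481] rad 26.2 rect [571.3 348.3] [48.7 40.7] dab 130.3 lug -4.7
t=19.1 tcp [0.5713 0.3491 0.2082] yaw(y) -95.6 tilt 0.5 q7 -142 shift mm [-115.3  326.9   15.8] turn rz -5.6
```

arm_command(commands=[-0.113,0.2934,0.04,0,0,-44.6,1,-0.113,0.2934,0.04,0,0,-44.6,1,-0.113,0.2934,0.04,0,0,-44.6,1,-0.113,0.2934,0.04,0,0,-44.6,1,-0.113,0.2934,0.04,0,0,-44.6,1,-0.113,0.2934,0.04,0,0,-44.6,1,-0.113,0.2934,0.04,0,0,-44.6,1,-0.113,0.2934,0.04,0,0,-44.6,1])

```text
t: 19.95
eef_pos: [0.4259, 0.0628, 0.1611]
tool_rot: [0.0, 0.943, 0.332, -0.002]
contact_force: [0.9, 0.3, 0.5]
gripper_width: 1.001
grasp_force: 0.0
```

Run:
```python
from h import *
c=grab("w11.npz","pics/w11.png",(150,50,490,390),1.6)
for v in (150,90,60):
    try: hub(c,(220,100,430,320),180,v)
    except Exception as e: print(e)
shift([.4275,.066,.01],-51)
```

```text
top [0.4291 0.0672] rad 24.7 rect [434.   63.6] [49. 31.] dab -141.1 lug 38.9
top [0.4286 0.0663] rad 25.7 rect [427.8  67.2] [47.2 44.6] dab -142.2 lug 37.8
top [0.4286 0.0663] rad 25.7 rect [427.8  67.2] [47.2 44.6] dab -142.2 lug 37.8
t=20.0 tcp [0.4274 0.065  0.1619] yaw(y) -51.1 tilt 0.1 q7 -76 shift mm [  0.9  -0.6 151.9] turn rz -0.1
```

View pics/w11.png

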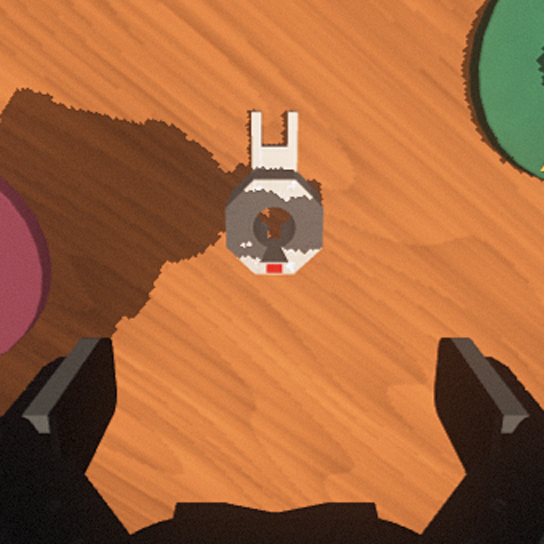

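arm_command(commands=[0.0015,-0.0006,0.05,0,0,0,1,0.0015,-0.0006,0.1,0,0,0,1,0.0015,-0.0006,0.14,0,0,0,1,0.0015,-0.0006,0.151,0,0,0,1,0.0015,-0.0006,0.151,0,0,0,1,0.0015,-0.0006,0.151,0,0,0,0,0.0015,-0.0006,0.151,0,0,0,0,0.0015,-0.0006,0.151,0,0,0,0])

```text
t: 20.8
eef_pos: [0.4307, 0.068, 0.0136]
tool_rot: [0.0, 0.943, 0.334, 0.002]
contact_force: [-1.6, 1.4, 11.7]
gripper_width: 0.555
grasp_force: 49.3
```

arm_command(commands=[0,0,0,0,0,0,0,0,0,0,0,0,0,0,0,0,-0.015,0,0,0,0,0,0,-0.04,0,0,0,0,0,0,-0.08,0,0,0,0,0,0,-0.125,0,0,0,0,0,0,-0.125,0,0,0,0,0,0,-0.125,0,0,0,0])

```text
t: 21.6
eef_pos: [0.4301, 0.0674, 0.1383]
tool_rot: [0.001, 0.943, 0.334, 0.002]
contact_force: [0.6, -0.3, -2.3]
gripper_width: 0.551
grasp_force: 52.7
```

Run:
```python
from h import *
print(get_obs()['contact_force'])
shift([.42,.357,.13],-90);shift([.55,-.333,.13],-90)
```

```text
[ 0.63471416 -0.29673965 -2.26442263]
t=21.6 tcp [0.4301 0.0674 0.1383] yaw(y) -51.0 tilt 0.2 q7 -79 shift mm [ 174.4 -231.4    8.1] turn rz 39.0
t=21.6 tcp [0.4301 0.0674 0.1383] yaw(y) -51.0 tilt 0.2 q7 -79 shift mm [-158.7  386.7    8.9] turn rz 39.0
```

Hub C is hollow (2.3 N), so it goes in the yellow tray.

arm_command(commands=[-0.01,0.025,0,0,0,5,0,-0.026,0.065,0,0,0,11,0,-0.042,0.105,0,0,0,17,0,-0.059,0.145,0,0,0,23,0,-0.076,0.185,0,0,0,29,0,-0.092,0.225,0,0,0,35,0,-0.108,0.265,0,0,0,39,0,-0.122,0.3,0,0,0,39,0])

```text
t: 22.4
eef_pos: [0.5224, -0.2442, 0.1349]
tool_rot: [-0.0, 1.0, -0.001, -0.002]
contact_force: [1.1, 0.1, -2.1]
gripper_width: 0.552
grasp_force: 52.4
```

Run:
```python
from h import *
shift([.55,-.333,.13],-90)
```

```text
t=22.4 tcp [ 0.5224 -0.2442  0.1349] yaw(y) -90.1 tilt 0.2 q7 -79 shift mm [27.8 88.7  4.8] turn rz -0.1
```

arm_command(commands=[0.01,0.03,0,0,0,0,0,0.02,0.065,0,0,0,0,0,0.028,0.088,0,0,0,0,0,0.028,0.088,0,0,0,0,0,0.028,0.088,0,0,0,0,0])

```text
t: 22.9
eef_pos: [0.5503, -0.3296, 0.1347]
tool_rot: [-0.001, 1.0, -0.0, -0.002]
contact_force: [-0.0, 0.7, -1.7]
gripper_width: 0.554
grasp_force: 52.5
```

Run:
```python
from h import *
c=grab("w12.npz")
m=cv2.inRange(cv2.cvtColor(c["img"],cv2.COLOR_RGB2HSV),(18,130,50),(35,255,255))
for r in (60,80,100,120,140,160,180,200,220,240,260):
    x=np.flatnonzero(m[r]);
    if len(x)>5: x=x[(x>150)&(x<520)]; print(r,x.min(),x.max(),ray(c,[(x.min(),r),(x.max(),r)],.03).round(3).tolist())
shift([.55,-.333,.017],-90)
```

```text
100 237 420 [[0.623, -0.27], [0.623, -0.397]]
120 238 419 [[0.61, -0.27], [0.61, -0.397]]
140 240 418 [[0.596, -0.27], [0.596, -0.398]]
160 242 417 [[0.581, -0.271], [0.582, -0.398]]
180 244 416 [[0.567, -0.271], [0.567, -0.399]]
200 246 415 [[0.551, -0.272], [0.551, -0.399]]
220 248 414 [[0.535, -0.272], [0.535, -0.4]]
240 252 412 [[0.519, -0.274], [0.519, -0.4]]
260 397 411 [[0.501, -0.389], [0.501, -0.4]]
t=22.9 tcp [ 0.5506 -0.3286  0.1351] yaw(y) -89.9 tilt 0.2 q7 -72 shift mm [ -0.3   4.6 118.1] turn rz 0.1
```

arm_command(commands=[-0.002,0.004,0.03,0,0,0,0,-0.002,0.004,0.065,0,0,0,0,-0.002,0.004,0.095,0,0,0,0,-0.002,0.004,0.107,0,0,0,0,-0.002,0.004,0.112,0,0,0,0,-0.002,0.004,0.114,0,0,0,0,-0.002,0.004,0.114,0,0,0,0])

```text
t: 23.65
eef_pos: [0.5505, -0.3342, 0.024]
tool_rot: [0.0, 1.0, 0.001, 0.001]
contact_force: [-0.3, 0.5, -1.7]
gripper_width: 0.556
grasp_force: 52.5
```

arm_command(commands=[0,0,0.003,0,0,0,0,0,0,0.005,0,0,0,0,0,0,0.006,0,0,0,0,0,0,0.006,0,0,0,0.7,0,0,0.006,0,0,0,0.75,0,0,0.006,0,0,0,0.75,0,0,-0.03,0,0,0,0.75,0,0,-0.08,0,0,0,0.75])

```text
t: 24.45
eef_pos: [0.5474, -0.333, 0.1008]
tool_rot: [-0.002, 1.0, 0.0, -0.003]
contact_force: [1.2, -0.5, 0.5]
gripper_width: 0.751
grasp_force: 0.0
```

arm_command(commands=[0,0,-0.04,0,0,0,1,0,0,-0.07,0,0,0,1,0,0,-0.07,0,0,0,1])

```text
t: 24.75
eef_pos: [0.5524, -0.3354, 0.1783]
tool_rot: [0.002, 1.0, 0.0, 0.004]
contact_force: [1.3, -0.3, -1.0]
gripper_width: 1.0
grasp_force: 0.0
```

Run:
```python
from h import *
c=grab("w13.npz")
hub(c,(220,80,440,340),180)
shift([.4298,-.1887,.16],-104)
```

```text
top [ 0.5625 -0.3341] rad 40.7 rect [ 561.9 -333.7] [20.9 80. ] dab 179.3 lug -0.7
t=24.8 tcp [ 0.5509 -0.3348  0.1755] yaw(y) -90.0 tilt 0.3 q7 -71 shift mm [-121.1 -146.2   14.6] turn rz 14.0
```

arm_command(commands=[-0.121,-0.146,0.012,0,0,13.5,1,-0.121,-0.146,0.012,0,0,13.5,1,-0.121,-0.146,0.012,0,0,13.5,1,-0.121,-0.146,0.012,0,0,13.5,1,-0.121,-0.146,0.012,0,0,13.5,1,-0.121,-0.146,0.012,0,0,13.5,1,-0.121,-0.146,0.012,0,0,13.5,1])

```text
t: 25.5
eef_pos: [0.429, -0.1889, 0.1605]
tool_rot: [0.0, 0.993, -0.118, 0.0]
contact_force: [-0.7, -0.4, 1.0]
gripper_width: 0.996
grasp_force: 0.0
```

Run:
```python
from h import *
c=grab("w14.npz")
for v in (150,90): hub(c,(220,100,430,320),90,v)
shift([.43,-.1887,.01],-103.5)
```

```text
top [ 0.4302 -0.1897] rad 25.1 rect [ 433.3 -190.4] [46.8 39.6] dab 77.9 lug -12.1
top [ 0.4301 -0.1902] rad 25.8 rect [ 430.1 -189.6] [47.2 47.3] dab 77.9 lug -12.1
t=25.6 tcp [ 0.4292 -0.1891  0.1606] yaw(y) -103.5 tilt 0.0 q7 -92 shift mm [  0.7  -0.5 150.6] turn rz -0.0
```

arm_command(commands=[0.001,0.0005,0.05,0,0,0,1,0.001,0.0005,0.1,0,0,0,1,0.001,0.0005,0.14,0,0,-0.5,1,0.001,0.0005,0.15,0,0,-0.5,1,0.001,0.0005,0.15,0,0,-0.5,1,0.001,0.0005,0.15,0,0,-0.5,0,0.001,0.0005,0.15,0,0,-0.5,0,0.001,0.0005,0.15,0,0,-0.5,0])

```text
t: 26.35
eef_pos: [0.4307, -0.1895, 0.0127]
tool_rot: [0.001, 0.994, -0.113, 0.002]
contact_force: [0.2, 0.9, 10.1]
gripper_width: 0.554
grasp_force: 49.5
```

arm_command(commands=[0,0,0,0,0,0,0,0,0,0,0,0,0,0,0,0,-0.015,0,0,0,0,0,0,-0.04,0,0,0,0,0,0,-0.08,0,0,0,0,0,0,-0.125,0,0,0,0,0,0,-0.125,0,0,0,0,0,0,-0.125,0,0,0,0])

```text
t: 27.15
eef_pos: [0.4299, -0.1893, 0.1374]
tool_rot: [0.001, 0.994, -0.113, 0.002]
contact_force: [-0.1, -0.3, -3.2]
gripper_width: 0.554
grasp_force: 52.8
```

Run:
```python
from h import *
print(get_obs()['contact_force'])
shift([.425,.358,.13],-94);shift([.43,-.335,.13],-90)
```

```text
[-0.11397517 -0.28851768 -3.17637336]
t=27.1 tcp [ 0.4299 -0.1893  0.1374] yaw(y) -103.0 tilt 0.2 q7 -93 shift mm [-127.7 -532.2    6.4] turn rz -9.0
t=27.1 tcp [ 0.4299 -0.1893  0.1374] yaw(y) -103.0 tilt 0.2 q7 -93 shift mm [ 32.8 141.9   7.6] turn rz -13.0
```

Hub B reads about 2.2–3.2 N, well below solid, so it is hollow and goes in the yellow tray.

arm_command(commands=[0.006,0.02,0,0,0,-3,0,0.012,0.05,0,0,0,-6,0,0.02,0.085,0,0,0,-9,0,0.028,0.12,0,0,0,-12,0,0.03,0.142,0,0,0,-13,0,0.03,0.142,0,0,0,-13,0,0.03,0.142,0,0,0,-13,0])

```text
t: 27.85
eef_pos: [0.4255, -0.3334, 0.1342]
tool_rot: [-0.001, 1.0, -0.0, -0.001]
contact_force: [0.2, 0.9, -1.8]
gripper_width: 0.552
grasp_force: 52.7
```

Run:
```python
from h import *
print(get_obs()['contact_force'])
shift([.427,-.335,.023],-90)
```

```text
[ 0.17546959  0.90025559 -1.78392473]
t=27.9 tcp [ 0.4255 -0.3334  0.1342] yaw(y) -90.0 tilt 0.2 q7 -65 shift mm [  1.8   1.8 111.2] turn rz -0.0
```

arm_command(commands=[0.002,0.002,0.03,0,0,0,0,0.002,0.002,0.065,0,0,0,0,0.002,0.002,0.095,0,0,0,0,0.002,0.002,0.107,0,0,0,0,0.002,0.002,0.111,0,0,0,0,0.002,0.002,0.111,0,0,0,0])

```text
t: 28.45
eef_pos: [0.4291, -0.3354, 0.025]
tool_rot: [-0.0, 1.0, 0.001, 0.0]
contact_force: [-0.2, -0.6, -1.8]
gripper_width: 0.554
grasp_force: 52.6
```

arm_command(commands=[0,0,0.004,0,0,0,0,0,0,0.0065,0,0,0,0,0,0,0.008,0,0,0,0,0,0,0.008,0,0,0,0.7,0,0,0.008,0,0,0,0.75,0,0,0.008,0,0,0,0.75,0,0,-0.03,0,0,0,0.75,0,0,-0.08,0,0,0,0.75])

```text
t: 29.25
eef_pos: [0.427, -0.3348, 0.1037]
tool_rot: [-0.002, 1.0, 0.001, -0.002]
contact_force: [1.2, -0.7, 1.1]
gripper_width: 0.752
grasp_force: 0.0
```

arm_command(commands=[0.05,-0.05,-0.05,0,0,0,1,0.1,-0.1,-0.1,0,0,0,1,0.12,-0.14,-0.15,0,0,0,1,0.14,-0.18,-0.2,0,0,0,1,0.16,-0.22,-0.25,0,0,0,1,0.18,-0.27,-0.28,0,0,0,1,0.19,-0.31,-0.3,0,0,0,1,0.19,-0.335,-0.32,0,0,0,1])

```text
t: 30.05
eef_pos: [0.5918, -0.0792, 0.3615]
tool_rot: [0.0, 1.0, 0.0, 0.0]
contact_force: [1.8, 0.6, -0.8]
gripper_width: 0.995
grasp_force: 0.0
```

Run:
```python
from h import *
grab("w15.npz","pics/w15.png",None,1.25);shift([.62,0,.42],-90)
```

```text
t=30.1 tcp [ 0.5955 -0.07    0.3673] yaw(y) -89.4 tilt 0.6 q7 -94 shift mm [ 25.7 -69.9 -52.2] turn rz 0.6
```

View pics/w15.png

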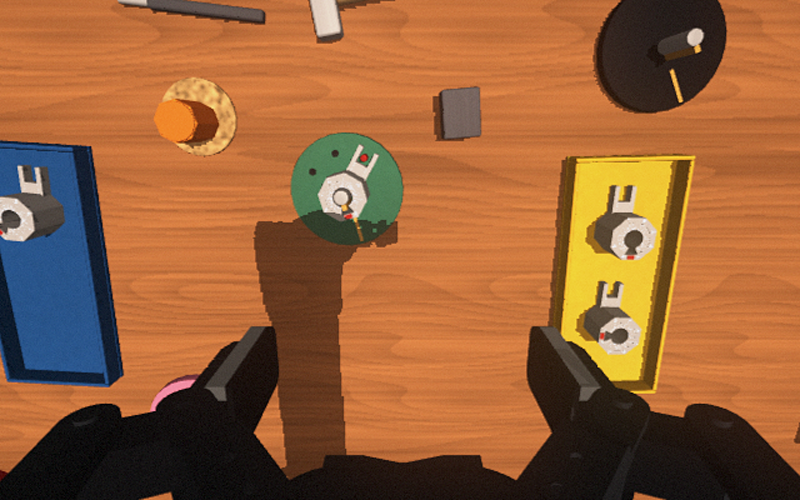

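The last view shows hub A home on the stand at (345,193) with its fork over the pin. One hub stands in the blue tray at (25,212) and two in the yellow tray at (630,238) and (612,330). The cap is upright on the pad at (195,118). I let the arm settle, then hand in.

arm_command(commands=[0,0,0,0,0,0,1,0,0,0,0,0,0,1,0,0,0,0,0,0,1])

```text
t: 30.4
eef_pos: [0.5906, -0.0824, 0.3587]
tool_rot: [0.0, 1.0, -0.001, -0.001]
contact_force: [0.3, -0.4, -0.3]
gripper_width: 0.999
grasp_force: 0.0
```

```bash
python3 -c "
from station import *
print(hand_in())"
```

```text
the job is handed in; nothing more can be done
None
```

I handed the job in at about 30 s: the matching hub is home on the shaft with its fork over the pin, the other solid hub is in the blue tray, both hollow ones are in the yellow, and the cap is upright on the pad; `hand_in()` returned no verdict.

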